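# Right the fallen reagent bottle onto the balance

### The job

A small square amber glass bottle has fallen over on the weighing bench. Stand it upright, cap up, on the balance with the round pan, its whole base resting on the pan, set down gently rather than dropped. Leave the other things on the bench where they are and standing.

Things in the scene. Friction and masses are not known exactly. Their poses are not given: they have to be found in the camera images.
- bottle: Closed square amber glass bottle, black cap, lying on a flat side on the bench between the balances. 112 mm long: body 52 x 52 mm in section for 82 mm from the base (corners rounded 6 mm), then a round shoulder and cap, 36 mm diameter. 0.15 to 0.3 kg. Origin: centre of the base. x axis: from base to cap (lying: level, roughly to the robot's left; standing: up); y, z: square to its sides.
- round_balance_pan (a point): Centre of the top face of the round pan: a rigid, level steel disc, 140 mm diameter, 8 mm thick, top 70 mm above the bench. The balance under it is fixed: white housing 180 mm wide, 50 mm high, on a grey foot 260 x 200 mm, display and keys at the robot's side. Site axes: z up, x away from the keys.
- round_balance: The balance with the round pan, on the left or on the right. Origin under the centre of its foot, z up, keys at -x; the pan's centre lies 30 mm along +x.
- square_balance_pan (a point): Centre of the top face of the other balance's rectangular steel pan, 130 x 150 mm, 70 mm above the bench; that balance is otherwise the same, is fixed, and has a beaker on it. Not to be used.
- beaker: Glass beaker, 64 mm diameter, 65 mm high, standing on the square pan. Leave alone. Origin: centre of its underside, z up.
- tall_bottle: Upright amber bottle, 72 mm diameter, 170 mm high, at the far side of the bench. Leave alone. Origin: centre of its underside, z up.
- white_bottle: Upright white plastic bottle with red cap, 68 mm diameter, 150 mm high, at the far side. Leave alone. Origin: centre of its underside, z up.
- dropper: Upright clear dropper bottle, 42 mm diameter, 115 mm high, in the middle of the far side, in front of a fixed wooden crate of similar ones. Leave alone. Origin: centre of its underside, z up.
- brush: Flat bench brush, 160 mm long, under 30 mm high, lying across the bench beyond the fallen bottle. Leave alone. Origin: under its middle, x along it.
Not all that is in view belongs to the job. What is shaped like the bottle but blue or yellow is not meant.

How it is judged (in metres and radians):
At the end, for the whole second after the job is handed in: Bottle at rest on the round pan, upright within 0.08 rad, cap up, base within 5 mm of the pan's height and its centre within 36 mm of the pan's centre. Beaker, tall, white and dropper bottles upright within 0.15 rad; they and the brush within 30 mm of their starts (angle between bottle's own x axis and vertical below 0.08 rad and horizontal distance between bottle and round_balance_pan below 0.036 m and z of bottle in the frame of round_balance_pan between -0.005 and 0.005 m and linear speed of bottle below 0.02 m/s and angular speed of bottle below 0.2 rad/s and angle between each of beaker, tall_bottle, white_bottle, dropper's own z axis and vertical below 0.15 rad and distance of each of beaker, tall_bottle, white_bottle, dropper, brush from where it was at the start of the episode below 0.03 m); the robot touches nothing.
It fails at once if the bottle is dropped (moving faster than 0.45 m/s, a fall of about 10 mm, with no finger on it) (contact force between bottle and the fingers below 0.05 N and linear speed of bottle above 0.45 m/s).
It fails at once if the bottle is slammed on the round balance (over 40 N) (contact force between bottle and round_balance above 40 N).
It fails at once if a standing bystander is knocked over (tilted over 0.5 rad) (angle between any of beaker, tall_bottle, white_bottle, dropper's own z axis and vertical above 0.5 rad).
It fails at once if a bystander is shifted by over 30 mm (distance of any of beaker, tall_bottle, white_bottle, dropper, brush from where it was at the start of the episode above 0.03 m).
It also fails if it takes over 42 s, if anything falls off the work surface, if the arm or the gripper's body presses on something with over 40 N, if the wrist force passes 120 N, or if a joint passes its speed limit or range.

### The arm

A 6-joint arm with a two-finger parallel gripper is mounted at the origin on the work surface. World frame = base frame: x ahead of the robot, y to its left, z up, the work surface at z = 0. Lengths are in m, angles in degrees, forces in N, time in s.
With the tool pointing down it reaches from about 0.35 to 0.875 m from the base axis. Payload 4.2 kg.
Tool frame: the origin (TCP) lies at the very end of the fingers, on their centre line; the grasp point (between the pads) lies 19 mm behind it; z points along the fingers, y is the line along which they close (so a half turn about z gives the same grasp; the last joint's range is limited). The gripper opens to 87 mm and grips with 3 to 60 N. Pads are 19 mm wide; open, the fingers measure 117 mm over their backs; the gripper's body (75 mm by 190 mm) begins 51 mm behind the grasp point.
Start: joints at [87.983, 22.042, 0.453, 0, -68.411, -14.817], TCP at [0.181, 0.598, 0.223] pointing down, gripper open.
Joint ranges: [-179.83, 179.83], [-69.29, 118.12], [-61.27, 80.66], [-181.25, 117.63], [-171.15, -9.14], [-177.46, 177.46]. Speed limits (degrees/s): [159.86, 159.86, 180, 180, 180, 180].

### API

Orientations are given as a 3x3 rotation matrix whose columns are the frame's x, y, z axes.
In Python, from station import r gives the robot as it stands.
- The arm moves only by the tool jog_arm, never from a script. Its argument "plan" is text: rows parted by semicolons, each of 7 numbers parted by spaces: the shift along the tool's x, y, z normalised to -1 to 1, where 1 is 0.025 m, then the turn, a rotation vector about the tool's x, y, z normalised to -1 to 1, where 1 is 8 degrees, then the closure, from -1 (fully open) to 1 (shut). A call has exactly 10 rows; each row shifts and turns the commanded pose from where the row before left it, along the tool's axes as they then stand; what a row does not reach is not made up. A row lasts 1/10 s, in which the tool goes at most 50 mm and 8.59 degrees, less where a joint would pass 70% of its speed; a pose out of reach is approached as far as the arm can. A call with a number of a shift or a turn outside -1 to 1 is refused whole. A call with a gripper value outside its range is refused whole. The fingers move at their own pace and stop on an object; the grip force is fixed at half the most. Time passes only in rows, so rows that do not move let the fingers close, or fill a call up. It gives the time, the measured TCP pose, the force, the opening and the grip force at its end, in the units of the state.
- r.sense(): the state, without advancing time (a new reading comes with each control period).
- r.capture(name): name is "scene" or "side" or "wrist"; returns (picture, depth): 420x560x3 uint8, red, green, blue; 420x560 float32, m along the optical axis (not along the pixel's ray), 0 where there is no reading.
- r.get_calibration(name): a dict with "mtx" (3x3 intrinsics, pixels), "extrinsics" (4x4, takes a point from camera to world coordinates). Camera axes: x right, y up, looking along -z (the intrinsics and any distortion apply to the point x, -y, -z); pixel columns grow to the right and rows downward; lengths in m; the calibration is good to about 2 mm. The wrist camera is an equidistant fisheye: a pixel r from the principal point sees the ray r / f radians off the axis. A picture is of the moment at which its call begins: read the wrist's pose just before it. get_calibration takes no time and is no camera call; for the wrist camera it gives the pose at the moment of the call.
- r.finish_job(): hands the job in; it is judged then, once.
The state is a dict: "time_s": time; "joints": joint angles; "joint_velocities": joint speeds; "effort": joint torques, N m; "tcp_pos": TCP position; "ee_rot": TCP orientation; "wrist_force": force on the tool from outside, world axes, zero at the start; "moment": the same for the moment, N m; "gripper_width": opening from 0.0 (shut) to 1.0 (fully open); "gripper_force": force on a finger pad.
Only numpy, scipy, OpenCV 4.12 (cv2) and the standard library are available. Lean on these libraries where they do the work, as an engineer would, in place of code of your own. Each camera call takes 0.05 s, during which the arm holds its last target. There are 200 camera calls.

## Working session

There is one attempt and no reset: what is moved stays moved. The work goes in short steps, Python scripts to look and compute and a tool call to move; the robot and the scene stay as the last step left them, time stands still between calls to the robot, and variables do not carry over. Pictures are saved under pics/ and viewed, at most 10 in all, crops included, and the job is handed in when it is done.

Besides the shell and the picture viewer there is one more tool, called as name(argument=value, ...) on one line, values as JSON. jog_arm: Moves the arm, as the interface text tells. Scaled input: -1 to 1 covers 0.025 m each way for a shift and 8 degrees each way for a turn. Its arguments: {"type":"object","properties":{"plan":{"type":"string"}},"required":["plan"]}

```bash
ls; mkdir -p pics
python3 - <<'E'
from station import r
import cv2,numpy as np
s=r.sense();print(s['time_s'],s['tcp_pos'],np.round(s['ee_rot'],3).tolist(),s['gripper_width'])
for n in("scene","side"):
    p,d=r.capture(n);cv2.imwrite(f"pics/{n}0.png",p[...,::-1]);np.save(f"{n}0.npy",d);c=r.get_calibration(n);print(n,c.keys(),np.round(c['mtx'],2).tolist(),np.round(c['extrinsics'],3).tolist(),(d>0).mean())
a=[cv2.imread(f"pics/{n}0.png") for n in("scene","side")]
E
```

```text
pics
0.0 [0.18079176 0.59764201 0.22143496] [[0.957, -0.29, -0.001], [-0.29, -0.957, -0.002], [0.0, 0.002, -1.0]] 1.0011245723698907
scene dict_keys(['mtx', 'extrinsics']) [[406.23, 0.0, 271.3], [0.0, 406.23, 209.49], [0.0, 0.0, 1.0]] [[-0.416, -0.487, 0.768, 1.273], [0.909, -0.219, 0.354, 0.339], [-0.004, 0.846, 0.534, 0.626], [0.0, 0.0, 0.0, 1.0]] 0.995969387755102
side dict_keys(['mtx', 'extrinsics']) [[380.82, 0.0, 270.76], [0.0, 380.82, 212.83], [0.0, 0.0, 1.0]] [[0.756, 0.375, -0.536, 0.017], [-0.654, 0.454, -0.605, -0.59], [0.016, 0.809, 0.588, 0.631], [0.0, 0.0, 0.0, 1.0]] 0.9960119047619047
```

View pics/scene0.png

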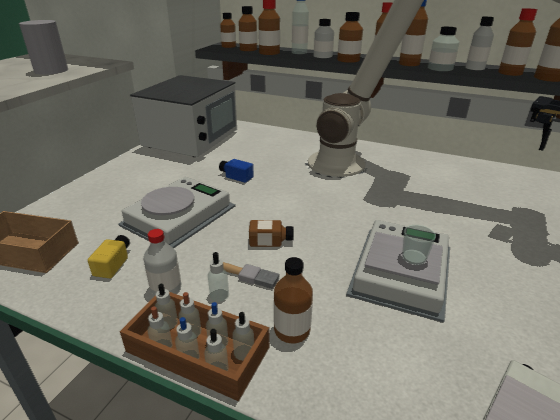

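View pics/side0.png

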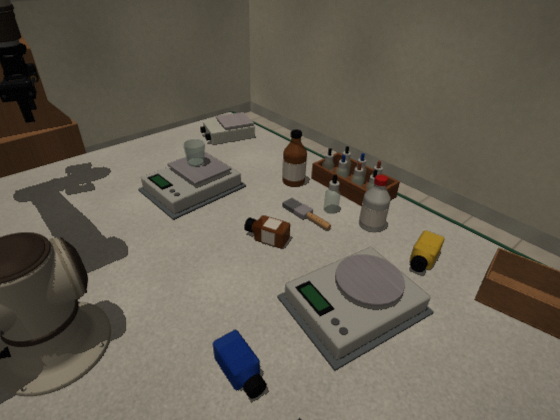

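Scene view: the target is the amber lying bottle at (267,233), which the side view shows at (268,231). It could be confused with:
- the blue bottle at scene (238,170)
- the yellow bottle at scene (108,257)
- the tall amber bottle at scene (293,305), which is upright

I choose the small amber one, lying with its black cap at scene (290,233). The round pan is at scene (168,202) and side (370,280), so the round balance is on the robot's right. The square pan with the beaker is on the left.

```bash
cat > h.py <<'E'
import numpy as np,cv2
from station import r
def cloud(n,d):
    c=r.get_calibration(n);K=c['mtx'];E=np.array(c['extrinsics'])
    v,u=np.mgrid[:d.shape[0],:d.shape[1]]
    P=np.stack([(u-K[0][2])/K[0][0]*d,-(v-K[1][2])/K[1][1]*d,-d],-1)
    return P@E[:3,:3].T+E[:3,3]
def ray(n,uv):
    c=r.get_calibration(n);K=c['mtx'];E=np.array(c['extrinsics'])
    w=E[:3,:3]@np.array([(uv[0]-K[0][2])/K[0][0],-(uv[1]-K[1][2])/K[1][1],-1]);return E[:3,3],w/np.linalg.norm(w)
def meet(a,b):
    (p,u),(q,v)=a,b
    s,t=np.linalg.lstsq(np.stack([u,-v],1),q-p,rcond=None)[0]
    return (p+s*u+q+t*v)/2,np.linalg.norm(p+s*u-q-t*v)
E
python3 - <<'E'
from h import *
ctr={'scene':(267,233),'side':(268,231)};pan={'scene':(168,202),'side':(370,280)}
R={};pr={}
for n in('scene','side'):
    P=cloud(n,np.load(n+'0.npy'))
    for nm,c in(('bottle',ctr),('pan',pan)):
        print(n,nm,np.round(P[c[n][1],c[n][0]],4))
    b0=P[ctr[n][1],ctr[n][0]]
    m=(np.abs(P[...,:2]-b0[:2]).max(-1)<.09)&(P[...,2]>.012)&(P[...,2]<.075)
    k,l,st,_=cv2.connectedComponentsWithStats(m.astype(np.uint8))
    m=l==l[ctr[n][1],ctr[n][0]];Q=P[m]
    print('bottle pix',m.sum(),'ztop pct',np.percentile(Q[:,2],[50,90,98]),'rect',cv2.minAreaRect(Q[:,:2].astype(np.float32)))
    T=Q[Q[:,2]>np.percentile(Q[:,2],98)-.006]
    print(' top face rect',cv2.minAreaRect(T[:,:2].astype(np.float32)),T.mean(0))
    np.save(n+'_b.npy',Q)
    p0=P[pan[n][1],pan[n][0]]
    mp=(np.abs(P[...,2]-p0[2])<.004)&(np.abs(P[...,:2]-p0[:2]).max(-1)<.11)
    k,l,st,_=cv2.connectedComponentsWithStats(mp.astype(np.uint8));mp=l==l[pan[n][1],pan[n][0]]
    cnt=max(cv2.findContours(mp.astype(np.uint8),0,1)[0],key=cv2.contourArea)
    e=cv2.fitEllipse(cnt);R[n]=ray(n,e[0]);print(' pan ellipse',e, cv2.minEnclosingCircle(P[mp][:,:2].astype(np.float32)),np.median(P[mp][:,2]))
print('pan tri',meet(R['scene'],R['side']))
# neighbours: crops
a=cv2.imread('pics/scene0.png')[190:290,200:320];b=cv2.imread('pics/side0.png')[180:280,210:330]
cv2.imwrite('pics/crop1.png',cv2.resize(np.hstack([a,b]),None,fx=3.3,fy=3.3))
E
```

```text
scene bottle [ 0.5387 -0.0117  0.0439]
scene pan [ 0.5528 -0.2937  0.0707]
bottle pix 937 ztop pct [0.04242126 0.05166247 0.05264928] rect ((0.513296902179718, -0.012587454169988632), (0.05476927012205124, 0.11127184331417084), 25.55143928527832)
 top face rect ((0.5181562900543213, -0.025573454797267914), (0.05264641344547272, 0.08302698284387589), 28.696720123291016) [ 0.52007628 -0.02515461  0.05060921]
 pan ellipse ((167.2040252685547, 199.7775421142578), (25.391040802001953, 52.50162887573242), 82.2503433227539) ((0.5386896729469299, -0.3064146041870117), 0.07131829112768173) 0.06901052124126794
side bottle [ 0.4976 -0.0378  0.0431]
side pan [ 0.5311 -0.3161  0.0708]
bottle pix 961 ztop pct [0.04482468 0.05384518 0.05496695] rect ((0.5098596811294556, -0.015484191477298737), (0.05471310764551163, 0.1129874587059021), 25.141803741455078)
 top face rect ((0.5169170498847961, -0.02927447482943535), (0.05345039442181587, 0.07981732487678528), 25.48903465270996) [ 0.51484366 -0.03155151  0.05278268]
 pan ellipse ((369.5324401855469, 279.0400390625), (47.516258239746094, 70.4203109741211), 106.66204833984375) ((0.5373164415359497, -0.3098197877407074), 0.07117722183465958) 0.07061726371621124
pan tri (array([ 0.5371589 , -0.31026336,  0.06497556]), np.float64(0.0020819413364722623))
```

View pics/crop1.png

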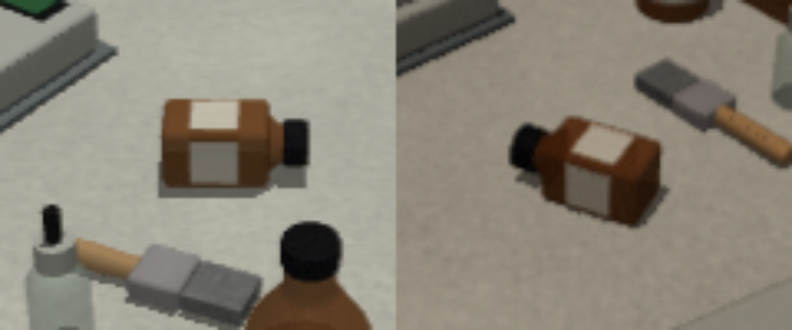

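The crop shows the amber bottle with a plain label and a black cap pointing to +y and slightly towards the robot. The brush lies beyond it. Next I check the clearances and plan the moves.

```bash
cat > plan.py <<'E'
from h import *
from scipy.spatial.transform import Rotation as Ro
a=np.array([-.428,.904,0]);a/=np.linalg.norm(a);Z=np.array([0,0,1.]);base=np.array([.5355,-.0645,.026])
def rot_lie(head,b):   # bottle axis level along azimuth 'head' vector, tool tilted b
    z=-Z*np.cos(b)-head*np.sin(b);y=-np.cross(head,Z);return np.stack([np.cross(y,z),y,z],1)
def rot_up(h,b):
    z=h*np.cos(b)-Z*np.sin(b);y=np.cross(Z,h);return np.stack([np.cross(y,z),y,z],1)
def rows(tp,tR,n,grip,cur=None):
    s=r.sense();p,R=(np.array(s['tcp_pos']),np.array(s['ee_rot'])) if cur is None else cur
    out=[]
    for k in range(n):
        d=R.T@(tp-p)/(n-k)/.025;w=Ro.from_matrix(R.T@tR).as_rotvec(degrees=True)/(n-k)/8
        d=np.round(d,2);w=np.round(w,2);out.append(' '.join('%g'%x for x in[*d,*w,grip]))
        p=p+R@d*.025;R=R@Ro.from_rotvec(w*8,degrees=True).as_matrix()
    for i in range(0,n,10):print('; '.join(out[i:i+10]),'\n')
    print('end',np.round(p,4),'z',np.round(R[:,2],3));return p,R
B=np.radians(30);R0=rot_lie(a,B);G0=base+.043*a;G0[2]=.030;T0=G0+.019*R0[:,2]
E
python3 - <<'E'
from plan import *
w=np.cross(a,Z)
for n in('scene','side'):
    Q=np.load(n+'_b.npy')-base;x=Q@a;y=Q@w;print(n,'along',np.percentile(x,[0,1,99,100]),'across',np.percentile(y,[1,99]))
    P=cloud(n,np.load(n+'0.npy')).reshape(-1,3);P=P[(P[:,2]>.01)&(P[:,2]<.3)];D=P-G0;x=D@a;y=D@w
    for sg in(1,-1):
        f=(abs(x)<.03)&(sg*y>.029)&(sg*y<.15);print('side of finger',sg,f.sum(), (sg*y[f]).min() if f.any() else None)
print('T0',T0)
c=rows(np.array([T0[0],T0[1],.24])-.05*R0[:,2]*[1,1,0],R0,30,-1)
E
```

```text
scene along [0.00084741 0.00162752 0.11126337 0.11203894] across [-0.0218375   0.02790298]
side of finger 1 162 0.02940417449407596
side of finger -1 0 None
side along [-0.00122538 -0.00081589  0.10970959  0.11180468] across [-0.02882289  0.02074841]
side of finger 1 129 0.11552189359567536
side of finger -1 4 0.02910043819084915
T0 [ 0.52116487 -0.03422205  0.01354552]
0.66 0.65 -0.02 -0.05 0.12 0.19 -1; 0.67 0.63 -0.01 -0.05 0.12 0.19 -1; 0.69 0.61 0.01 -0.05 0.12 0.19 -1; 0.71 0.6 0.02 -0.05 0.12 0.2 -1; 0.72 0.58 0.04 -0.05 0.12 0.19 -1; 0.74 0.56 0.06 -0.05 0.12 0.2 -1; 0.75 0.53 0.07 -0.05 0.12 0.19 -1; 0.76 0.51 0.09 -0.05 0.12 0.19 -1; 0.77 0.49 0.11 -0.05 0.12 0.2 -1; 0.79 0.47 0.12 -0.05 0.12 0.19 -1 

0.8 0.45 0.14 -0.05 0.12 0.2 -1; 0.81 0.43 0.15 -0.05 0.12 0.19 -1; 0.81 0.4 0.17 -0.05 0.12 0.2 -1; 0.82 0.38 0.19 -0.05 0.12 0.19 -1; 0.83 0.36 0.2 -0.05 0.12 0.19 -1; 0.83 0.33 0.22 -0.05 0.12 0.2 -1; 0.84 0.31 0.24 -0.05 0.12 0.19 -1; 0.84 0.28 0.25 -0.06 0.12 0.2 -1; 0.85 0.26 0.27 -0.06 0.11 0.19 -1; 0.85 0.23 0.28 -0.05 0.11 0.2 -1 

0.85 0.21 0.3 -0.05 0.12 0.19 -1; 0.85 0.18 0.31 -0.06 0.12 0.2 -1; 0.85 0.16 0.33 -0.06 0.11 0.19 -1; 0.85 0.13 0.34 -0.05 0.11 0.2 -1; 0.84 0.1 0.36 -0.06 0.12 0.19 -1; 0.84 0.08 0.37 -0.05 0.11 0.2 -1; 0.84 0.05 0.39 -0.06 0.12 0.19 -1; 0.83 0.03 0.4 -0.05 0.11 0.2 -1; 0.82 0 0.42 -0.06 0.12 0.19 -1; 0.82 -0.02 0.43 -0.05 0.11 0.2 -1 

end [ 0.5105 -0.0116  0.2399] z [ 0.214 -0.451 -0.866]
```

jog_arm(plan="0.66 0.65 -0.02 -0.05 0.12 0.19 -1; 0.67 0.63 -0.01 -0.05 0.12 0.19 -1; 0.69 0.61 0.01 -0.05 0.12 0.19 -1; 0.71 0.6 0.02 -0.05 0.12 0.2 -1; 0.72 0.58 0.04 -0.05 0.12 0.19 -1; 0.74 0.56 0.06 -0.05 0.12 0.2 -1; 0.75 0.53 0.07 -0.05 0.12 0.19 -1; 0.76 0.51 0.09 -0.05 0.12 0.19 -1; 0.77 0.49 0.11 -0.05 0.12 0.2 -1; 0.79 0.47 0.12 -0.05 0.12 0.19 -1")

```text
time_s: 1.1
tcp_pos: [0.2914, 0.394, 0.2279]
ee_rot: [[0.834, -0.538, 0.123], [-0.524, -0.841, -0.133], [0.175, 0.047, -0.983]]
wrist_force: [-0.8, 1.0, -0.3]
gripper_width: 1.002
gripper_force: 0.0
```

jog_arm(plan="0.8 0.45 0.14 -0.05 0.12 0.2 -1; 0.81 0.43 0.15 -0.05 0.12 0.19 -1; 0.81 0.4 0.17 -0.05 0.12 0.2 -1; 0.82 0.38 0.19 -0.05 0.12 0.19 -1; 0.83 0.36 0.2 -0.05 0.12 0.19 -1; 0.83 0.33 0.22 -0.05 0.12 0.2 -1; 0.84 0.31 0.24 -0.05 0.12 0.19 -1; 0.84 0.28 0.25 -0.06 0.12 0.2 -1; 0.85 0.26 0.27 -0.06 0.11 0.19 -1; 0.85 0.23 0.28 -0.05 0.11 0.2 -1")

```text
time_s: 2.1
tcp_pos: [0.4016, 0.1902, 0.2344]
ee_rot: [[0.629, -0.752, 0.197], [-0.696, -0.658, -0.289], [0.347, 0.045, -0.937]]
wrist_force: [-0.3, 0.4, -0.4]
gripper_width: 0.997
gripper_force: 0.0
```

jog_arm(plan="0.85 0.21 0.3 -0.05 0.12 0.19 -1; 0.85 0.18 0.31 -0.06 0.12 0.2 -1; 0.85 0.16 0.33 -0.06 0.11 0.19 -1; 0.85 0.13 0.34 -0.05 0.11 0.2 -1; 0.84 0.1 0.36 -0.06 0.12 0.19 -1; 0.84 0.08 0.37 -0.05 0.11 0.2 -1; 0.84 0.05 0.39 -0.06 0.12 0.19 -1; 0.83 0.03 0.4 -0.05 0.11 0.2 -1; 0.82 0 0.42 -0.06 0.12 0.19 -1; 0.82 -0.02 0.43 -0.05 0.11 0.2 -1")

```text
time_s: 3.1
tcp_pos: [0.511, -0.0129, 0.24]
ee_rot: [[0.368, -0.905, 0.214], [-0.784, -0.426, -0.451], [0.499, -0.002, -0.867]]
wrist_force: [0.5, 0.3, -0.0]
gripper_width: 0.999
gripper_force: 0.0
```

Run:
```python
from plan import *
s=r.sense();print(s['time_s'],s['tcp_pos'],np.round(s['joints'],1),s['wrist_force'],s['ee_rot'][2])
p,d=r.capture('wrist');cv2.imwrite('pics/w1.png',p[...,::-1]);c=r.get_calibration('wrist');print(np.round(c['mtx'],1).tolist())
c=rows(T0-.075*R0[:,2],R0,10,-1)
```

```text
3.1 [ 0.51097297 -0.01289032  0.23998377] [ 31.9   7.1 -35.5  36.2 -57.  -29.4] [ 0.47845093  0.32790376 -0.04252628] [ 0.49913347 -0.00166965 -0.86652351]
[[325.2, 0.0, 276.6], [0.0, 325.2, 209.2], [0.0, 0.0, 1.0]]
-0.38 -0 0.53 0 0 -0 -1; -0.37 -0 0.53 0 0 -0 -1; -0.38 -0 0.53 0 0 -0 -1; -0.37 -0 0.53 0 0 -0.01 -1; -0.38 -0 0.53 0 0 -0 -1; -0.37 -0.01 0.52 0 0 -0.01 -1; -0.38 -0 0.53 0 0 -0 -1; -0.37 -0.01 0.52 0.01 0 -0.01 -1; -0.38 -0 0.53 0 0 -0 -1; -0.37 -0.01 0.52 0.01 0 -0.01 -1 

end [ 5.052e-01 -4.000e-04  7.860e-02] z [ 0.214 -0.451 -0.866]
```

View pics/w1.png

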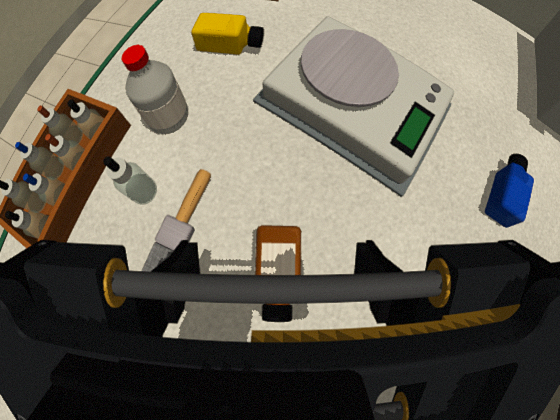

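Wrist view: the amber bottle at (278,265) is centred between the open fingers (about 180 and 372) and in line with them. I now descend to the standoff and then onto the bottle.

jog_arm(plan="-0.38 0 0.53 0 0 0 -1; -0.37 0 0.53 0 0 0 -1; -0.38 0 0.53 0 0 0 -1; -0.37 0 0.53 0 0 -0.01 -1; -0.38 0 0.53 0 0 0 -1; -0.37 -0.01 0.52 0 0 -0.01 -1; -0.38 0 0.53 0 0 0 -1; -0.37 -0.01 0.52 0.01 0 -0.01 -1; -0.38 0 0.53 0 0 0 -1; -0.37 -0.01 0.52 0.01 0 -0.01 -1")

```text
time_s: 4.15
tcp_pos: [0.5047, 0.0033, 0.0784]
ee_rot: [[0.375, -0.901, 0.217], [-0.782, -0.433, -0.448], [0.498, -0.001, -0.867]]
wrist_force: [0.7, -0.1, -0.3]
gripper_width: 1.0
gripper_force: 0.0
```

jog_arm(plan="0 0 0.4 0 0 0 -1; 0 0 0.4 0 0 0 -1; 0 0 0.4 0 0 0 -1; 0 0 0.4 0 0 0 -1; 0 0 0.4 0 0 0 -1; 0 0 0.3 0 0 0 -1; 0 0 0.2 0 0 0 -1; 0 0 0 0 0 0 -1; 0 0 0 0 0 0 -1; 0 0 0 0 0 0 -1")

```text
time_s: 5.15
tcp_pos: [0.5185, -0.0245, 0.0251]
ee_rot: [[0.375, -0.901, 0.217], [-0.782, -0.433, -0.448], [0.498, -0.002, -0.867]]
wrist_force: [0.1, -0.5, 0.6]
gripper_width: 1.0
gripper_force: 0.0
```

Run:
```python
from plan import *
s=r.sense();print(s['time_s'],s['tcp_pos'],s['wrist_force'],s['ee_rot'][:,2])
c=rows(T0,R0,10,-1);ims=[]
for n in('scene','side'):
    p,d=r.capture(n);u,v={'scene':(267,225),'side':(268,225)}[n];ims.append(p[v-65:v+65,u-65:u+65,::-1])
cv2.imwrite('pics/c2.png',cv2.resize(np.hstack(ims),None,fx=3,fy=3))
```

```text
5.15 [ 0.51851811 -0.02448119  0.02509368] [ 0.11335144 -0.51245519  0.61679035] [ 0.21726836 -0.44825913 -0.86709758]
0.01 0.01 0.06 -0 0 0 -1; 0.01 0.01 0.06 -0 0 0 -1; 0.01 0.01 0.06 -0 0 0 -1; 0.01 0.01 0.06 -0 0 0 -1; 0.01 0.01 0.06 -0.01 0 0.01 -1; 0.01 0 0.06 -0 0 0 -1; 0.01 0.01 0.06 -0.01 0 0.01 -1; 0.01 0 0.06 -0 0.01 0 -1; 0.02 0.01 0.06 -0.01 0 0.01 -1; 0.01 0 0.06 -0 0.01 0 -1 

end [ 0.5212 -0.0341  0.0135] z [ 0.215 -0.452 -0.866]
```

View pics/c2.png

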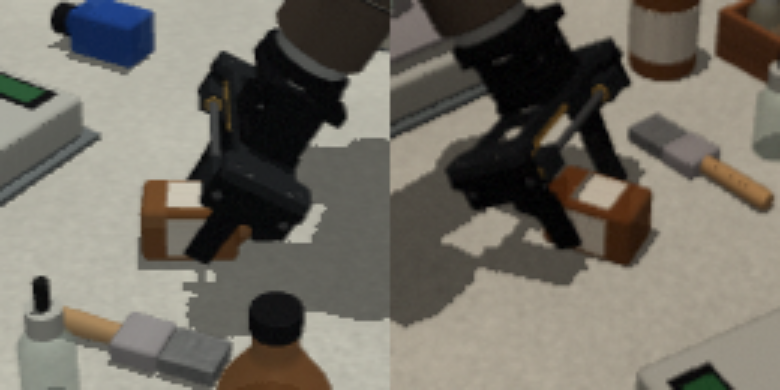

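The fingers straddle the bottle body in both views. I finish the approach, close, then lift gently.

jog_arm(plan="0.02 0.01 0.15 0 0 0 -1; 0.02 0.01 0.15 0 0 0 -1; 0.02 0.01 0.15 0 0 0 -1; 0.02 0.01 0.1 0 0 0 -1; 0 0 0 0 0 0 0; 0 0 0 0 0 0 1; 0 0 0 0 0 0 1; 0 0 0 0 0 0 1; 0 0 0 0 0 0 1; 0 0 0 0 0 0 1")

```text
time_s: 6.25
tcp_pos: [0.5209, -0.0329, 0.014]
ee_rot: [[0.375, -0.901, 0.217], [-0.781, -0.433, -0.449], [0.499, -0.001, -0.867]]
wrist_force: [-0.4, 0.3, 1.1]
gripper_width: 0.596
gripper_force: 29.8
```

Run:
```python
from plan import *
s=r.sense();p=np.array(s['tcp_pos']);R=np.array(s['ee_rot']);print(s['time_s'],p,s['gripper_width'],s['gripper_force'],s['wrist_force'])
c=rows(p+[0,0,.17],R,10,1,(p,R))
h=np.array([np.cos(np.radians(-20)),np.sin(np.radians(-20)),0])
print('--yaw');c=rows(np.array([.50,-.12,.26]),rot_lie(h,B),20,1,c)
h=np.array([np.cos(np.radians(-30)),np.sin(np.radians(-30)),0]);Ru=rot_up(h,B)
print('--tip');c=rows(np.array([.5375,-.308,.22])+.019*Ru[:,2],Ru,20,1,c)
```

```text
6.25 [ 0.52094623 -0.03293331  0.01395504] 0.5958091262858023 29.776999761206753 [-0.43734562  0.25605036  1.06389166]
0.34 -0 -0.59 0 0 0 1; 0.34 -0 -0.59 0 0 0 1; 0.34 -0 -0.59 0 0 0 1; 0.34 -0 -0.59 0 0 0 1; 0.34 -0 -0.59 0 0 0 1; 0.34 -0 -0.59 0 0 0 1; 0.34 -0 -0.59 0 0 0 1; 0.34 -0 -0.59 0 0 0 1; 0.34 -0 -0.59 0 0 0 1; 0.33 -0 -0.58 0 0 0 1 

end [ 0.5209 -0.033   0.1839] z [ 0.217 -0.449 -0.867]
--yaw
0.2 0.11 -0.06 -0.42 0 0.73 1; 0.21 0.1 -0.06 -0.42 0 0.73 1; 0.22 0.08 -0.05 -0.42 0 0.74 1; 0.22 0.06 -0.05 -0.42 0 0.74 1; 0.23 0.04 -0.04 -0.42 0 0.73 1; 0.23 0.02 -0.04 -0.42 0 0.74 1; 0.23 -0.01 -0.04 -0.42 0 0.74 1; 0.23 -0.03 -0.04 -0.42 0 0.73 1; 0.22 -0.05 -0.05 -0.42 0 0.74 1; 0.22 -0.07 -0.05 -0.42 0 0.73 1 

0.21 -0.08 -0.05 -0.42 0 0.74 1; 0.2 -0.1 -0.06 -0.43 0 0.74 1; 0.19 -0.12 -0.07 -0.42 0 0.73 1; 0.18 -0.13 -0.07 -0.42 0.01 0.74 1; 0.16 -0.15 -0.08 -0.43 0.01 0.73 1; 0.15 -0.16 -0.09 -0.43 0 0.74 1; 0.13 -0.17 -0.1 -0.42 0 0.73 1; 0.11 -0.17 -0.12 -0.42 0.01 0.74 1; 0.1 -0.18 -0.12 -0.43 0.01 0.73 1; 0.08 -0.17 -0.14 -0.42 0 0.74 1 

end [ 0.5    -0.12    0.2601] z [-0.47   0.17  -0.866]
--tip
-0.25 -0.33 -0.03 0.02 -0.56 0.07 1; -0.25 -0.33 -0.01 0.02 -0.56 0.07 1; -0.26 -0.33 0.01 0.02 -0.56 0.07 1; -0.26 -0.33 0.03 0.02 -0.56 0.07 1; -0.26 -0.32 0.05 0.02 -0.56 0.07 1; -0.26 -0.32 0.08 0.02 -0.56 0.07 1; -0.25 -0.32 0.1 0.02 -0.56 0.07 1; -0.25 -0.32 0.12 0.02 -0.56 0.07 1; -0.24 -0.31 0.14 0.02 -0.56 0.07 1; -0.23 -0.31 0.16 0.01 -0.56 0.07 1 

-0.22 -0.31 0.17 0.02 -0.56 0.07 1; -0.21 -0.3 0.19 0.01 -0.56 0.07 1; -0.2 -0.3 0.21 0.01 -0.56 0.07 1; -0.19 -0.3 0.22 0.02 -0.56 0.06 1; -0.17 -0.3 0.24 0.01 -0.56 0.07 1; -0.15 -0.3 0.25 0.02 -0.56 0.06 1; -0.14 -0.29 0.27 0.01 -0.56 0.07 1; -0.12 -0.29 0.27 0.02 -0.57 0.06 1; -0.09 -0.29 0.29 0.01 -0.56 0.07 1; -0.08 -0.29 0.29 0.02 -0.57 0.06 1 

end [ 0.5518 -0.3162  0.2105] z [ 0.75  -0.434 -0.5  ]
```

Grip opening is 51.8 mm, which matches the 52 mm body. Lifting, then turning.

jog_arm(plan="0.1 0 -0.17 0 0 0 1; 0.2 0 -0.35 0 0 0 1; 0.4 0 -0.7 0 0 0 1; 0.4 0 -0.7 0 0 0 1; 0.4 0 -0.7 0 0 0 1; 0.4 0 -0.7 0 0 0 1; 0.4 0 -0.7 0 0 0 1; 0.4 0 -0.7 0 0 0 1; 0.4 0 -0.7 0 0 0 1; 0.3 0 -0.52 0 0 0 1")

```text
time_s: 7.25
tcp_pos: [0.5206, -0.0323, 0.1855]
ee_rot: [[0.375, -0.901, 0.217], [-0.782, -0.434, -0.447], [0.497, -0.002, -0.868]]
wrist_force: [-0.5, -0.6, -2.7]
gripper_width: 0.598
gripper_force: 29.8
```

jog_arm(plan="0.2 0.11 -0.06 -0.42 0 0.73 1; 0.21 0.1 -0.06 -0.42 0 0.73 1; 0.22 0.08 -0.05 -0.42 0 0.74 1; 0.22 0.06 -0.05 -0.42 0 0.74 1; 0.23 0.04 -0.04 -0.42 0 0.73 1; 0.23 0.02 -0.04 -0.42 0 0.74 1; 0.23 -0.01 -0.04 -0.42 0 0.74 1; 0.23 -0.03 -0.04 -0.42 0 0.73 1; 0.22 -0.05 -0.05 -0.42 0 0.74 1; 0.22 -0.07 -0.05 -0.42 0 0.73 1")

```text
time_s: 8.25
tcp_pos: [0.5103, -0.0761, 0.2219]
ee_rot: [[-0.585, -0.74, -0.333], [-0.642, 0.673, -0.368], [0.496, -0.001, -0.868]]
wrist_force: [0.6, -0.3, -2.7]
gripper_width: 0.6
gripper_force: 29.8
```

jog_arm(plan="0.21 -0.08 -0.05 -0.42 0 0.74 1; 0.2 -0.1 -0.06 -0.43 0 0.74 1; 0.19 -0.12 -0.07 -0.42 0 0.73 1; 0.18 -0.13 -0.07 -0.42 0.01 0.74 1; 0.16 -0.15 -0.08 -0.43 0.01 0.73 1; 0.15 -0.16 -0.09 -0.43 0 0.74 1; 0.13 -0.17 -0.1 -0.42 0 0.73 1; 0.11 -0.17 -0.12 -0.42 0.01 0.74 1; 0.1 -0.18 -0.12 -0.43 0.01 0.73 1; 0.08 -0.17 -0.14 -0.42 0 0.74 1")

```text
time_s: 9.25
tcp_pos: [0.5001, -0.1194, 0.26]
ee_rot: [[-0.812, 0.347, -0.47], [0.3, 0.938, 0.174], [0.501, 0.0, -0.865]]
wrist_force: [-0.3, -0.3, -2.2]
gripper_width: 0.595
gripper_force: 29.8
```

Run:
```python
from plan import *
s=r.sense();print(s['time_s'],s['tcp_pos'],s['ee_rot'][:,2],np.round(s['joints'],1),s['gripper_width'],s['gripper_force'],s['wrist_force'])
h=np.array([np.cos(np.radians(-30)),np.sin(np.radians(-30)),0]);Ru=rot_up(h,B)
c=rows(np.array([.5375,-.308,.22])+.019*Ru[:,2],Ru,20,1)
```

```text
9.25 [ 0.50011404 -0.11937358  0.26001494] [-0.47016525  0.17427303 -0.86520145] [  -1.4   26.3   10.3   -9.6 -102.5 -108.6] 0.5954714245084827 29.77411612160722 [-0.34700913 -0.28014767 -2.19335162]
-0.25 -0.33 -0.03 0.02 -0.56 0.07 1; -0.26 -0.33 -0.01 0.02 -0.56 0.06 1; -0.26 -0.33 0.01 0.02 -0.56 0.07 1; -0.26 -0.33 0.03 0.02 -0.56 0.07 1; -0.26 -0.32 0.05 0.02 -0.56 0.07 1; -0.26 -0.32 0.07 0.02 -0.56 0.06 1; -0.25 -0.32 0.1 0.02 -0.56 0.07 1; -0.25 -0.32 0.12 0.02 -0.56 0.07 1; -0.24 -0.31 0.14 0.02 -0.56 0.07 1; -0.24 -0.31 0.15 0.01 -0.56 0.06 1 

-0.22 -0.31 0.17 0.02 -0.56 0.07 1; -0.21 -0.31 0.19 0.01 -0.56 0.06 1; -0.2 -0.3 0.21 0.02 -0.56 0.07 1; -0.19 -0.3 0.23 0.01 -0.56 0.06 1; -0.17 -0.3 0.24 0.02 -0.57 0.07 1; -0.15 -0.3 0.25 0.01 -0.56 0.06 1; -0.14 -0.29 0.26 0.02 -0.57 0.07 1; -0.12 -0.29 0.28 0.01 -0.56 0.06 1; -0.1 -0.29 0.28 0.02 -0.57 0.07 1; -0.07 -0.3 0.3 0.01 -0.56 0.06 1 

end [ 0.5517 -0.3163  0.2103] z [ 0.75  -0.433 -0.5  ]
```

jog_arm(plan="-0.25 -0.33 -0.03 0.02 -0.56 0.07 1; -0.26 -0.33 -0.01 0.02 -0.56 0.06 1; -0.26 -0.33 0.01 0.02 -0.56 0.07 1; -0.26 -0.33 0.03 0.02 -0.56 0.07 1; -0.26 -0.32 0.05 0.02 -0.56 0.07 1; -0.26 -0.32 0.07 0.02 -0.56 0.06 1; -0.25 -0.32 0.1 0.02 -0.56 0.07 1; -0.25 -0.32 0.12 0.02 -0.56 0.07 1; -0.24 -0.31 0.14 0.02 -0.56 0.07 1; -0.24 -0.31 0.15 0.01 -0.56 0.06 1")

```text
time_s: 10.25
tcp_pos: [0.5257, -0.2178, 0.2354]
ee_rot: [[-0.88, 0.422, 0.219], [0.399, 0.906, -0.142], [-0.258, -0.037, -0.965]]
wrist_force: [0.5, 0.2, -2.4]
gripper_width: 0.602
gripper_force: 29.8
```

jog_arm(plan="-0.22 -0.31 0.17 0.02 -0.56 0.07 1; -0.21 -0.31 0.19 0.01 -0.56 0.06 1; -0.2 -0.3 0.21 0.02 -0.56 0.07 1; -0.19 -0.3 0.23 0.01 -0.56 0.06 1; -0.17 -0.3 0.24 0.02 -0.57 0.07 1; -0.15 -0.3 0.25 0.01 -0.56 0.06 1; -0.14 -0.29 0.26 0.02 -0.57 0.07 1; -0.12 -0.29 0.28 0.01 -0.56 0.06 1; -0.1 -0.29 0.28 0.02 -0.57 0.07 1; -0.07 -0.3 0.3 0.01 -0.56 0.06 1")

```text
time_s: 11.25
tcp_pos: [0.5578, -0.301, 0.3312]
ee_rot: [[-0.62, 0.524, 0.584], [0.332, 0.849, -0.41], [-0.711, -0.061, -0.7]]
wrist_force: [-0.2, -0.3, -2.2]
gripper_width: 0.596
gripper_force: 29.8
```

Run:
```python
from plan import *
s=r.sense();print(s['time_s'],s['tcp_pos'],s['ee_rot'][:,2],np.round(s['joints'],1),s['gripper_width'],s['gripper_force'],s['wrist_force'])
ims=[];pan=np.array([.538,-.308])
for n in('scene','side'):
    p,d=r.capture(n);P=cloud(n,d);hsv=cv2.cvtColor(p,cv2.COLOR_RGB2HSV)
    near=(np.hypot(P[...,0]-pan[0],P[...,1]-pan[1])<.08)&(P[...,2]>.1)
    am=near&(hsv[...,0]<20)&(hsv[...,1]>110)&(hsv[...,2]>40);k,l,st,ce=cv2.connectedComponentsWithStats(am.astype(np.uint8))
    Q=P[am];print(n,am.sum(),'amber z',np.percentile(Q[:,2],[0,1,5,95,99]),'mean',Q.mean(0),'rect',cv2.minAreaRect(Q[:,:2].astype(np.float32)))
    v,u=np.array(np.nonzero(am)).mean(1).astype(int);v=min(max(v,80),340);u=min(max(u,80),480);ims.append(p[v-80:v+80,u-80:u+80,::-1])
cv2.imwrite('pics/c3.png',cv2.resize(np.hstack(ims),None,fx=2.5,fy=2.5))
```

```text
11.25 [ 0.55779153 -0.30098137  0.33123978] [ 0.58388751 -0.41046504 -0.70042403] [ -22.3    0.4  -43.7   83.3   -9.2 -177.4] 0.5962946923975005 29.78069652650447 [-0.20437029 -0.33013134 -2.24427965]
scene 672 amber z [0.29547954 0.29821058 0.30286516 0.38568056 0.41775376] mean [ 0.56386006 -0.28059267  0.3520558 ] rect ((0.5376153588294983, -0.29683181643486023), (0.08264119178056717, 0.08667751401662827), 64.89921569824219)
side 581 amber z [0.3029752  0.30545045 0.30890982 0.37948268 0.41967385] mean [ 0.5354253  -0.31125281  0.33793344] rect ((0.5298833847045898, -0.2810055911540985), (0.07229868322610855, 0.10304670035839081), 68.14762115478516)
```

View pics/c3.png

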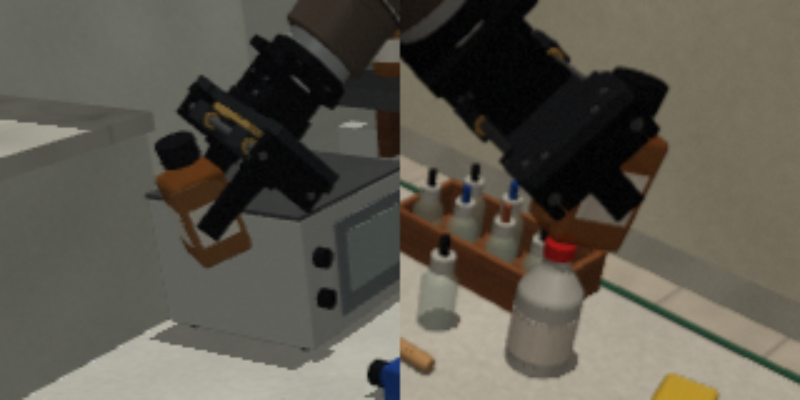

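The views show the bottle cap-up but still tilted by about 15°. The arm stopped at its j5 and j6 limits, so heading straight out is a bad choice. I'll fit a small kinematic model to the recorded poses so I can pick a reachable heading before moving.

```bash
cat > kin.py <<'E'
from plan import *
from scipy.optimize import least_squares
D=np.radians
S=[([87.983,22.042,.453,0,-68.411,-14.817],[.18079,.59764,.2214],[[.957,-.29,-.001],[-.29,-.957,-.002],[0,.002,-1]]),
([31.9,7.1,-35.5,36.2,-57,-29.4],[.51097,-.01289,.23998],[[.368,-.905,.214],[-.784,-.426,-.451],[.499,-.002,-.867]]),
([-1.4,26.3,10.3,-9.6,-102.5,-108.6],[.5001,-.1194,.26],[[-.812,.347,-.47],[.3,.938,.174],[.501,0,-.865]]),
([-22.3,.4,-43.7,83.3,-9.2,-177.4],[.5578,-.301,.3312],[[-.62,.524,.584],[.332,.849,-.41],[-.711,-.061,-.7]])]
E_=lambda ax,t:Ro.from_euler(ax,t,degrees=True).as_matrix()
def wr(q,s):  # forearm x along link; s: signs j3,j4,j6
    return E_('z',q[0])@E_('y',q[1]+s[0]*q[2])@E_('x',s[1]*q[3])@E_('y',-q[4])@E_('x',s[2]*q[5])
def fk(q,s,X,C):
    R5=E_('z',q[0])@E_('y',q[1]+s[0]*q[2])@E_('x',s[1]*q[3])
    p=E_('z',q[0])@(np.array([X[0],X[1],X[2]])+E_('y',q[1])@[0,0,X[3]]+E_('y',q[1]+s[0]*q[2])@[X[4],0,X[5]])
    R=wr(q,s)@C;return p+R@[0,0,X[6]],R
import itertools
best=None
for s in itertools.product((-1,1),repeat=3):
    C=Ro.from_matrix(np.array([wr(q,s).T@np.array(R) for q,_,R in S])).mean()
    err=max(np.degrees((Ro.from_matrix(wr(q,s))*C*Ro.from_matrix(R).inv()).magnitude()) for q,_,R in S)
    if best is None or err<best[0]:best=(err,s,C.as_matrix())
err,s,C=best
f=lambda X:np.concatenate([fk(q,s,X,C)[0]-p for q,p,_ in S])
sol=least_squares(f,[0,-.15,.4,.4,.4,0,.25]);X=sol.x
LO=D([-179,-69,-61,-181,-171,-9.14]) if 0 else np.array([-179,-69,-61,-181,-171,-177]);HI=np.array([179,118,80.6,117,-9.3,177])
def ik(p,R,q0):
    g=lambda q:np.concatenate([(fk(q,s,X,C)[0]-p)*5,(Ro.from_matrix(fk(q,s,X,C)[1].T@R)).as_rotvec()])
    o=least_squares(g,np.clip(q0,LO+.1,HI-.1),bounds=(LO,HI),x_scale=50);return o.x,np.linalg.norm(o.fun)
if __name__=='__main__':
    print('rot err',err,s,'pos res',np.round(sol.fun*1000,1),np.round(X,3))
    for az in(-60,-30,0,20,40,60,90):
        h=np.array([np.cos(D(az)),np.sin(D(az)),0])
        for b in(30,):
            Ru=rot_up(h,D(b));best=min((ik(np.array([.5375,-.308,.13])+.019*Ru[:,2],Ru,np.array(q0)) for q0 in([-10,10,-20,-90,-50,0],[-40,10,-20,-150,-30,50],[-20,10,-20,90,-30,-150],[0,30,20,0,-40,-100])),key=lambda t:t[1])
            print(az,b,np.round(best[0],0),round(best[1],4))
E
python3 kin.py
```

```text
rot err 0.10290239699374248 (-1, -1, -1) pos res [-39.1  -6.5  -4.2 -12.6  24.5  22.8   7.1  29.9   2.5 -37.2 -88.9 -21.1] [ 0.586 -0.121  1.046 -0.091  0.217 -0.427  0.268]
-60 30 [  -9.    6.  -27.   37.  -44. -166.] 0.8263
-30 30 [ -16.    8.  -27.   15.  -27. -115.] 0.8374
0 30 [-24.   6. -27. -27. -32. -44.] 0.8265
20 30 [-28.   4. -27. -37. -44. -18.] 0.8146
40 30 [-30.   1. -27. -38. -57.  -0.] 0.8079
60 30 [-30.  -2. -27. -35. -69.  14.] 0.8105
90 30 [-29.  -7. -27. -29. -84.  34.] 0.8298
```

Run:
```python
import kin;from kin import *
# X: a1,lat,h,a2,d4,a3,L, bx,by, toolx,tooly
def f(X,pr,on):
    o=[]
    for q,p,_ in S:
        P,R=fk(q,s,X,C);R5=E_('z',q[0])@E_('y',q[1]-q[2])@E_('x',-q[3])@E_('y',-q[4])
        o+=list(((P+[X[7]*on[0],X[8]*on[0],0]+R5@[0,X[10]*on[2],X[9]*on[1]])-p)/.001)
    return np.array(o+list((X-pr)/.15))
pr=np.array([0,0,.3,.35,.35,0,.25,0,0,0,0.])
for on in itertools.product((0,1),repeat=3):
    o=least_squares(f,pr,args=(pr,on));print(on,np.round(np.abs(o.fun[:12]).max(),1),np.round(o.x,3))
```

```text
(0, 0, 0) 88.6 [ 0.572 -0.121  0.998 -0.061  0.211 -0.405  0.269  0.     0.     0.
  0.   ]
(0, 0, 1) 0.8 [ 0.002  0.     0.162  0.563  0.42  -0.001  0.306  0.     0.     0.
 -0.16 ]
(0, 1, 0) 14.8 [ 0.746 -0.161  2.358 -0.837  0.422 -0.944  0.313  0.     0.     0.138
  0.   ]
(0, 1, 1) 0.8 [ 0.005 -0.     0.17   0.558  0.42  -0.004  0.306  0.    -0.     0.
 -0.159]
(1, 0, 0) 55.9 [ 0.563 -0.124  1.178 -0.145  0.248 -0.492  0.28   0.049  0.026  0.
  0.   ]
(1, 0, 1) 0.7 [ 0.005 -0.     0.171  0.558  0.42  -0.005  0.306  0.     0.     0.
 -0.159]
(1, 1, 0) 16.3 [ 0.641 -0.147  2.007 -0.612  0.388 -0.792  0.323  0.014 -0.011  0.134
  0.   ]
(1, 1, 1) 0.7 [ 0.006 -0.001  0.174  0.556  0.42  -0.006  0.306  0.     0.     0.
 -0.159]
```

A sideways wrist offset of 0.16 m explains everything, to under 1 mm. Now I solve IK for the final headings.

```bash
python3 - <<'E'
t=open('kin.py').read()
i=t.index('f=lambda X');j=t.index('LO=D(')
t=t[:i]+'''X=[.002,0,.162,.563,.42,-.001,.306]
_fk=fk
def fk(q,s,X,C):
    P,R=_fk(q,s,X,C);return P+E_('z',q[0])@E_('y',q[1]-q[2])@E_('x',-q[3])@E_('y',-q[4])@[0,-.16,0],R
'''+t[j:];t=t.replace("print('rot err',err,s,'pos res',np.round(sol.fun*1000,1),np.round(X,3))","pass").replace("LO=D([-179,-69,-61,-181,-171,-9.14]) if 0 else ","LO=")
t=t.replace('(-60,-30,0,20,40,60,90)','(-90,-60,-30,0,20,40,60,90,120)').replace('for b in(30,)','for b in(20,30)')
open('kin.py','w').write(t)
E
python3 kin.py
```

```text
-90 20 [ -49.   26.  -54. -181.  -56.   74.] 0.6749
-90 30 [ -49.   20.  -48. -181.  -31.   67.] 0.6214
-60 20 [ -46.   30.  -55. -181.  -64.   86.] 0.2238
-60 30 [ -46.   24.  -50. -181.  -43.   84.] 0.2087
-30 20 [ -54.   29.  -45. -153.  -56.   83.] 0.0
-30 30 [ -51.   22.  -38. -146.  -33.   71.] 0.0
0 20 [ -55.   29.  -24. -106.  -53.   51.] 0.0
0 30 [-48.  23. -20. -93. -40.  33.] 0.0
20 20 [-53.  32. -12. -86. -65.  41.] 0.0
20 30 [-48.  28. -11. -77. -56.  29.] 0.0
40 20 [-51.  38.  -0. -73. -79.  36.] 0.0
40 30 [-47.  34.  -1. -66. -71.  29.] 0.0
60 20 [-47.  43.  12. -64. -93.  35.] 0.0
60 30 [-44.  40.  10. -57. -87.  32.] 0.0
90 20 [ -40.   52.   29.  -53. -115.   39.] 0.0
90 30 [ -38.   48.   26.  -46. -108.   40.] 0.0
120 20 [ -31.   59.   41.  -39. -133.   50.] 0.0
120 30 [ -29.   55.   36.  -32. -123.   54.] 0.0
```

```bash
cat > path.py <<'E'
from kin import *
hd=lambda az:np.array([np.cos(D(az)),np.sin(D(az)),0])
def chk(q,p0,R0_,p1,R1,n):
    w=Ro.from_matrix(R0_.T@R1).as_rotvec();mx=0;er=0;zm=9
    for k in range(1,n+1):
        R=R0_@Ro.from_rotvec(w*k/n).as_matrix();p=p0+(p1-p0)*k/n
        qn,e=ik(p,R,q);mx=max(mx,abs(qn-q).max());er=max(er,e);q=qn
        z=p-R[:,2]*.306;R5=E_('z',q[0])@E_('y',q[1]-q[2])@E_('x',-q[3])@E_('y',-q[4]);zm=min(zm,z[2],(z+R5@[0,.16,0])[2])
    print('q',np.round(q,1),'maxstep',round(mx,1),'err',round(er,4),'minwrist z',round(zm,3));return q
E
python3 - <<'E'
from path import *
sn=r.sense();q=np.array(sn['joints']);p=np.array(sn['tcp_pos']);R=np.array(sn['ee_rot'])
Rl=rot_lie(hd(40),B);Ru=rot_up(hd(40),B);pc=np.array([.5375,-.308,0])
A=np.array([.50,-.2,.30]);U=pc+[0,0,.2]+.019*Ru[:,2]
print('direct W2');q2=chk(q,p,R,A,Rl,20);
q3=chk(q2,A,Rl,U,Ru,20)
print('via W1');R1=rot_lie(hd(-20),B);q1=chk(q,p,R,A,R1,20);q2=chk(q1,A,R1,A,Rl,10);q3=chk(q2,A,Rl,U,Ru,20);q4=chk(q3,U,Ru,U-[0,0,.08],Ru,5)
E
```

```text
direct W2
q [  4.8  20.9  -2.2  16.8 -92.1 -58. ] maxstep 26.1 err 0.0 minwrist z 0.455
q [-46.5  27.9   1.6 -63.9 -74.4  21.7] maxstep 5.4 err 0.0 minwrist z 0.344
via W1
q [  -8.1   27.7   17.    -6.2 -108.7 -102.3] maxstep 28.6 err 0.0 minwrist z 0.459
q [  4.8  20.9  -2.2  16.8 -92.1 -58. ] maxstep 4.8 err 0.0 minwrist z 0.523
q [-46.5  27.9   1.6 -63.9 -74.4  21.7] maxstep 5.4 err 0.0 minwrist z 0.344
q [-47.   34.5  -0.7 -66.2 -71.   30.4] maxstep 1.7 err 0.0 minwrist z 0.263
```

Run:
```python
from path import *
c=rows(np.array([.50,-.2,.30]),rot_lie(hd(40),B),20,1)
```

```text
0.19 0.11 -0.1 -0.08 0.39 -0.47 1; 0.19 0.13 -0.09 -0.08 0.39 -0.47 1; 0.18 0.14 -0.08 -0.09 0.39 -0.47 1; 0.18 0.15 -0.07 -0.09 0.39 -0.47 1; 0.17 0.17 -0.06 -0.09 0.39 -0.47 1; 0.16 0.18 -0.05 -0.09 0.39 -0.47 1; 0.15 0.19 -0.04 -0.08 0.39 -0.47 1; 0.14 0.2 -0.03 -0.09 0.39 -0.47 1; 0.13 0.21 -0.02 -0.09 0.4 -0.47 1; 0.11 0.21 -0.01 -0.08 0.39 -0.47 1 

0.1 0.22 0 -0.09 0.4 -0.47 1; 0.09 0.23 0.01 -0.09 0.39 -0.47 1; 0.07 0.23 0.02 -0.08 0.4 -0.47 1; 0.05 0.24 0.02 -0.09 0.39 -0.47 1; 0.04 0.24 0.03 -0.08 0.4 -0.47 1; 0.02 0.24 0.03 -0.09 0.39 -0.46 1; 0 0.24 0.04 -0.08 0.4 -0.47 1; -0.02 0.24 0.04 -0.09 0.39 -0.46 1; -0.03 0.24 0.04 -0.08 0.4 -0.47 1; -0.05 0.23 0.03 -0.09 0.39 -0.46 1 

end [ 0.4999 -0.2     0.3001] z [-0.383 -0.321 -0.866]
```

jog_arm(plan="0.19 0.11 -0.1 -0.08 0.39 -0.47 1; 0.19 0.13 -0.09 -0.08 0.39 -0.47 1; 0.18 0.14 -0.08 -0.09 0.39 -0.47 1; 0.18 0.15 -0.07 -0.09 0.39 -0.47 1; 0.17 0.17 -0.06 -0.09 0.39 -0.47 1; 0.16 0.18 -0.05 -0.09 0.39 -0.47 1; 0.15 0.19 -0.04 -0.08 0.39 -0.47 1; 0.14 0.2 -0.03 -0.09 0.39 -0.47 1; 0.13 0.21 -0.02 -0.09 0.4 -0.47 1; 0.11 0.21 -0.01 -0.08 0.39 -0.47 1")

```text
time_s: 12.35
tcp_pos: [0.5381, -0.2624, 0.322]
ee_rot: [[-0.978, -0.005, 0.207], [-0.059, 0.965, -0.257], [-0.198, -0.264, -0.944]]
wrist_force: [-0.0, 0.9, -2.3]
gripper_width: 0.596
gripper_force: 29.8
```

jog_arm(plan="0.1 0.22 0 -0.09 0.4 -0.47 1; 0.09 0.23 0.01 -0.09 0.39 -0.47 1; 0.07 0.23 0.02 -0.08 0.4 -0.47 1; 0.05 0.24 0.02 -0.09 0.39 -0.47 1; 0.04 0.24 0.03 -0.08 0.4 -0.47 1; 0.02 0.24 0.03 -0.09 0.39 -0.46 1; 0 0.24 0.04 -0.08 0.4 -0.47 1; -0.02 0.24 0.04 -0.09 0.39 -0.46 1; -0.03 0.24 0.04 -0.08 0.4 -0.47 1; -0.05 0.23 0.03 -0.09 0.39 -0.46 1")

```text
time_s: 13.35
tcp_pos: [0.514, -0.2106, 0.3018]
ee_rot: [[-0.734, -0.592, -0.334], [-0.507, 0.804, -0.311], [0.452, -0.059, -0.89]]
wrist_force: [-0.6, 0.4, -2.6]
gripper_width: 0.598
gripper_force: 29.8
```

Run:
```python
from path import *
sn=r.sense();q=np.array(sn['joints']);p=np.array(sn['tcp_pos']);R=np.array(sn['ee_rot']);print(sn['time_s'],p,R[:,2],np.round(q,1),sn['gripper_force'],sn['gripper_width'])
Ru=rot_up(hd(40),B);U=np.array([.5375,-.308,.2])+.019*Ru[:,2]
chk(q,p,R,U,Ru,20);c=rows(U,Ru,20,1)
```

```text
13.35 [ 0.514007   -0.21055298  0.30179493] [-0.33387169 -0.31093754 -0.88985816] [  3.5  20.7  -1.3  16.8 -89.7 -61.3] 29.780575857821532 0.5982185288812941
q [-46.5  27.9   1.6 -63.9 -74.4  21.7] maxstep 5.6 err 0.0 minwrist z 0.343
-0.07 -0.17 0.23 -0.03 -0.54 -0.02 1; -0.05 -0.17 0.23 -0.03 -0.54 -0.02 1; -0.03 -0.17 0.23 -0.03 -0.54 -0.02 1; -0.01 -0.17 0.23 -0.03 -0.54 -0.02 1; 0.01 -0.17 0.23 -0.03 -0.54 -0.02 1; 0.02 -0.17 0.23 -0.03 -0.55 -0.02 1; 0.04 -0.18 0.23 -0.03 -0.54 -0.02 1; 0.06 -0.18 0.22 -0.03 -0.55 -0.02 1; 0.08 -0.18 0.22 -0.03 -0.54 -0.02 1; 0.1 -0.18 0.21 -0.03 -0.55 -0.02 1 

0.11 -0.18 0.2 -0.03 -0.54 -0.02 1; 0.13 -0.18 0.19 -0.03 -0.55 -0.02 1; 0.14 -0.18 0.18 -0.03 -0.54 -0.02 1; 0.16 -0.18 0.17 -0.03 -0.55 -0.01 1; 0.17 -0.18 0.16 -0.02 -0.54 -0.02 1; 0.18 -0.18 0.14 -0.03 -0.55 -0.01 1; 0.19 -0.18 0.13 -0.02 -0.54 -0.02 1; 0.2 -0.18 0.12 -0.03 -0.55 -0.01 1; 0.21 -0.18 0.1 -0.02 -0.54 -0.02 1; 0.22 -0.17 0.08 -0.03 -0.55 -0.01 1 

end [ 0.5501 -0.2974  0.1904] z [ 0.664  0.557 -0.499]
```

jog_arm(plan="-0.07 -0.17 0.23 -0.03 -0.54 -0.02 1; -0.05 -0.17 0.23 -0.03 -0.54 -0.02 1; -0.03 -0.17 0.23 -0.03 -0.54 -0.02 1; -0.01 -0.17 0.23 -0.03 -0.54 -0.02 1; 0.01 -0.17 0.23 -0.03 -0.54 -0.02 1; 0.02 -0.17 0.23 -0.03 -0.55 -0.02 1; 0.04 -0.18 0.23 -0.03 -0.54 -0.02 1; 0.06 -0.18 0.22 -0.03 -0.55 -0.02 1; 0.08 -0.18 0.22 -0.03 -0.54 -0.02 1; 0.1 -0.18 0.21 -0.03 -0.55 -0.02 1")

```text
time_s: 14.35
tcp_pos: [0.5322, -0.2544, 0.247]
ee_rot: [[-0.755, -0.611, 0.238], [-0.589, 0.792, 0.162], [-0.287, -0.018, -0.958]]
wrist_force: [-1.0, -0.4, -3.2]
gripper_width: 0.596
gripper_force: 29.8
```

jog_arm(plan="0.11 -0.18 0.2 -0.03 -0.54 -0.02 1; 0.13 -0.18 0.19 -0.03 -0.55 -0.02 1; 0.14 -0.18 0.18 -0.03 -0.54 -0.02 1; 0.16 -0.18 0.17 -0.03 -0.55 -0.01 1; 0.17 -0.18 0.16 -0.02 -0.54 -0.02 1; 0.18 -0.18 0.14 -0.03 -0.55 -0.01 1; 0.19 -0.18 0.13 -0.02 -0.54 -0.02 1; 0.2 -0.18 0.12 -0.03 -0.55 -0.01 1; 0.21 -0.18 0.1 -0.02 -0.54 -0.02 1; 0.22 -0.17 0.08 -0.03 -0.55 -0.01 1")

```text
time_s: 15.35
tcp_pos: [0.5504, -0.2992, 0.1914]
ee_rot: [[-0.379, -0.641, 0.667], [-0.321, 0.768, 0.555], [-0.868, -0.003, -0.496]]
wrist_force: [0.3, 1.0, -3.1]
gripper_width: 0.596
gripper_force: 29.8
```

```bash
cat > look.py <<'E'
from path import *
import sys
sn=r.sense();p=np.array(sn['tcp_pos']);R=np.array(sn['ee_rot']);print(sn['time_s'],p,R[:,2],sn['gripper_force'],sn['gripper_width'],sn['wrist_force'])
ims=[];G=p-.019*R[:,2];print('G',G)
for n in('scene','side'):
    im,d=r.capture(n);P=cloud(n,d);hsv=cv2.cvtColor(im,cv2.COLOR_RGB2HSV)
    near=(np.hypot(P[...,0]-G[0],P[...,1]-G[1])<.06)&(P[...,2]>G[2]-.08)
    am=near&((P[...,2]<G[2]+.09))&(hsv[...,0]<20)&(hsv[...,1]>110)&(hsv[...,2]>40)
    Q=P[am];lo=Q[Q[:,2]<G[2]-.015]
    c=Q-Q.mean(0);print(n,am.sum(),'z',np.round(np.percentile(Q[:,2],[0,1,5,99]),4),'low xy',np.round(lo.mean(0),4))
    # visible planar faces: normals from PCA of label-side faces via y-split clusters
    v,u=np.array(np.nonzero(am)).mean(1).astype(int);v=min(max(v,75),345);u=min(max(u,75),485);ims.append(im[v-75:v+75,u-75:u+75,::-1])
cv2.imwrite(sys.argv[1],cv2.resize(np.hstack(ims),None,fx=2.6,fy=2.6))
E
python3 look.py pics/c4.png
```

```text
15.35 [ 0.55039132 -0.29922554  0.19140674] [ 0.66742451  0.55506472 -0.49643497] 29.78327207350958 0.5961661203253572 [ 0.33072609  0.98245129 -3.13775485]
G [ 0.53771025 -0.30977177  0.200839  ]
scene 513 z [0.1572 0.1586 0.1617 0.2455] low xy [ 0.5592 -0.2891  0.168 ]
side 214 z [0.1563 0.1771 0.1899 0.2593] low xy [ 0.5073 -0.3094  0.1745]
```

View pics/c4.png

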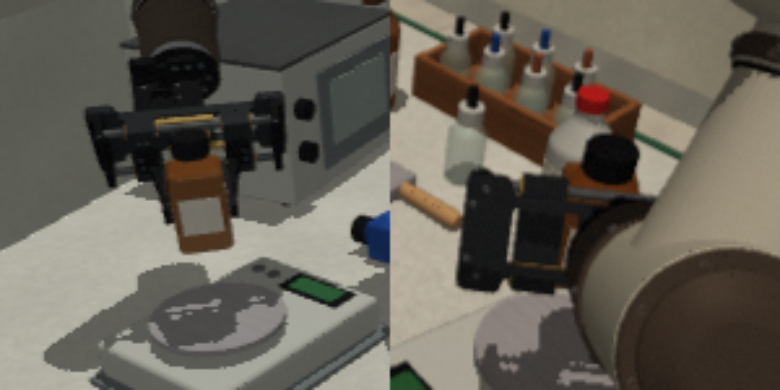

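The bottle is upright, cap up, above the round pan: scene (200,205) in the crop, with the pan at (215,315). I check its lean with a face plane fit before lowering.

Run:
```python
from path import *
sn=r.sense();p=np.array(sn['tcp_pos']);R=np.array(sn['ee_rot']);G=p-.019*R[:,2]
im,d=r.capture('scene');P=cloud('scene',d);h=R[:,2]*[1,1,0];h/=np.linalg.norm(h)
x=(P-G)@h;y=(P-G)@R[:,1];m=(x>.018)&(x<.036)&(abs(y)<.019)&(P[...,2]>G[2]-.04)&(P[...,2]<G[2]+.035)
Q=P[m];n=np.linalg.svd(Q-Q.mean(0),full_matrices=0)[2][2];n*=np.sign(n@h);print(m.sum(),'normal',n,'h',h,'face dist',(Q.mean(0)-G)@h,'tilt deg',np.degrees(np.arcsin(n[2])))
Ru=rot_up(hd(40),B);rows(np.array([.5375,-.308,.125])+.019*Ru[:,2],Ru,10,1)
```

```text
456 normal [0.7803999  0.6250515  0.01692985] h [ 0.76805989  0.64037801 -0.        ] face dist 0.029739015203831605 tilt deg 0.9700554143567629
0.25 0 0.16 -0 -0 -0 1; 0.25 0 0.15 -0 -0 -0 1; 0.25 0.01 0.16 -0 -0 -0 1; 0.25 0 0.15 -0 -0 -0 1; 0.25 0.01 0.16 -0 -0 -0 1; 0.25 0 0.15 -0 -0 -0.01 1; 0.25 0.01 0.16 -0.01 -0 -0 1; 0.26 0 0.15 -0 -0 -0.01 1; 0.25 0.01 0.16 -0.01 -0 -0 1; 0.26 0 0.15 -0 -0 -0.01 1 

end [ 0.5501 -0.2976  0.1154] z [ 0.663  0.556 -0.501]
```

jog_arm(plan="0.25 0 0.16 0 0 0 1; 0.25 0 0.15 0 0 0 1; 0.25 0.01 0.16 0 0 0 1; 0.25 0 0.15 0 0 0 1; 0.25 0.01 0.16 0 0 0 1; 0.25 0 0.15 0 0 -0.01 1; 0.25 0.01 0.16 -0.01 0 0 1; 0.26 0 0.15 0 0 -0.01 1; 0.25 0.01 0.16 -0.01 0 0 1; 0.26 0 0.15 0 0 -0.01 1")

```text
time_s: 16.5
tcp_pos: [0.551, -0.2972, 0.1172]
ee_rot: [[-0.379, -0.644, 0.664], [-0.325, 0.765, 0.556], [-0.867, -0.005, -0.499]]
wrist_force: [-0.4, -0.0, -1.9]
gripper_width: 0.595
gripper_force: 29.8
```

jog_arm(plan="0.035 0 0.02 0 0 0 1; 0.035 0 0.02 0 0 0 1; 0.035 0 0.02 0 0 0 1; 0.035 0 0.02 0 0 0 1; 0.035 0 0.02 0 0 0 1; 0.035 0 0.02 0 0 0 1; 0.035 0 0.02 0 0 0 1; 0.035 0 0.02 0 0 0 1; 0 0 0 0 0 0 1; 0 0 0 0 0 0 1")

```text
time_s: 17.5
tcp_pos: [0.5509, -0.2972, 0.1098]
ee_rot: [[-0.379, -0.644, 0.664], [-0.325, 0.765, 0.556], [-0.867, -0.005, -0.499]]
wrist_force: [0.1, 0.4, -2.1]
gripper_width: 0.595
gripper_force: 29.8
```

jog_arm(plan="0.017 0 0.01 0 0 0 1; 0.017 0 0.01 0 0 0 1; 0.017 0 0.01 0 0 0 1; 0.017 0 0.01 0 0 0 1; 0.017 0 0.01 0 0 0 1; 0.017 0 0.01 0 0 0 1; 0.017 0 0.01 0 0 0 1; 0.017 0 0.01 0 0 0 1; 0 0 0 0 0 0 1; 0 0 0 0 0 0 1")

```text
time_s: 18.5
tcp_pos: [0.551, -0.2971, 0.1066]
ee_rot: [[-0.378, -0.645, 0.665], [-0.325, 0.764, 0.557], [-0.867, -0.006, -0.498]]
wrist_force: [-1.8, 0.1, 2.1]
gripper_width: 0.6
gripper_force: 29.8
```

jog_arm(plan="0.017 0 0.01 0 0 0 1; 0.017 0 0.01 0 0 0 1; 0.017 0 0.01 0 0 0 1; 0 0 0 0 0 0 1; 0 0 0 0 0 0 1; 0 0 0 0 0 0 1; 0 0 0 0 0 0 1; 0 0 0 0 0 0 1; 0 0 0 0 0 0 1; 0 0 0 0 0 0 1")

```text
time_s: 19.5
tcp_pos: [0.5509, -0.2969, 0.1063]
ee_rot: [[-0.376, -0.646, 0.665], [-0.325, 0.763, 0.558], [-0.868, -0.007, -0.497]]
wrist_force: [-5.1, -0.5, 8.4]
gripper_width: 0.596
gripper_force: 29.9
```

Contact with the pan is made: the wrist force rose by about 10 N. I ease off slightly and look at the lean before releasing.

jog_arm(plan="-0.017 0 -0.01 0 0 0 1; -0.017 0 -0.01 0 0 0 1; 0 0 0 0 0 0 1; 0 0 0 0 0 0 1; 0 0 0 0 0 0 1; 0 0 0 0 0 0 1; 0 0 0 0 0 0 1; 0 0 0 0 0 0 1; 0 0 0 0 0 0 1; 0 0 0 0 0 0 1")

```text
time_s: 20.5
tcp_pos: [0.551, -0.2969, 0.1064]
ee_rot: [[-0.377, -0.645, 0.664], [-0.325, 0.764, 0.557], [-0.867, -0.006, -0.498]]
wrist_force: [-4.8, -0.3, 6.4]
gripper_width: 0.594
gripper_force: 29.8
```

```bash
cat > tilt.py <<'E'
from path import *
sn=r.sense();p=np.array(sn['tcp_pos']);R=np.array(sn['ee_rot']);G=p-.019*R[:,2]
im,d=r.capture('scene');P=cloud('scene',d);h=R[:,2]*[1,1,0];h/=np.linalg.norm(h)
G=np.array([.538,-.308,.116])
x=(P-G)@h;y=(P-G)@R[:,1];m=(x>.018)&(x<.036)&(abs(y)<.019)&(P[...,2]>.078)&(P[...,2]<.148)
Q=P[m];n=np.linalg.svd(Q-Q.mean(0),full_matrices=0)[2][2];n*=np.sign(n@h);print(m.sum(),'face dist',(Q.mean(0)-G)@h,'tilt deg',np.degrees(np.arcsin(n[2])),'cos',n@h)
hsv=cv2.cvtColor(im,cv2.COLOR_RGB2HSV);am=(hsv[...,0]<20)&(hsv[...,1]>110)&(np.hypot(x,y)<.06)&(P[...,2]>.06)&(P[...,2]<.19);print('amber z',np.percentile(P[am][:,2],[1,99]))
E
python3 tilt.py
```

```text
372 face dist 0.030709867004893567 tilt deg 0.6506537417912407 cos 0.9998958469079899
amber z [0.0730508  0.16373967]
```

jog_arm(plan="-0.017 0 -0.01 0 0 0 1; -0.017 0 -0.01 0 0 0 1; 0 0 0 0 0 0 1; 0 0 0 0 0 0 -0.22; 0 0 0 0 0 0 -0.24; 0 0 0 0 0 0 -0.28; 0 0 0 0 0 0 -0.34; 0 0 0 0 0 0 -0.5; 0 0 0 0 0 0 -0.7; 0 0 0 0 0 0 -0.8")

```text
time_s: 21.55
tcp_pos: [0.551, -0.2972, 0.1063]
ee_rot: [[-0.379, -0.644, 0.664], [-0.325, 0.765, 0.556], [-0.867, -0.005, -0.499]]
wrist_force: [-0.5, 0.8, -0.6]
gripper_width: 0.837
gripper_force: 0.0
```

```bash
python3 tilt.py
```

```text
371 face dist 0.030559231238469237 tilt deg 0.3574161679778509 cos 0.9999553512578128
amber z [0.07300088 0.16368772]
```

jog_arm(plan="0 0 0 0 0 0 -1; 0 0 -0.2 0 0 0 -1; 0 0 -0.3 0 0 0 -1; 0 0 -0.5 0 0 0 -1; 0 0 -0.7 0 0 0 -1; 0 0 -0.8 0 0 0 -1; 0 0 -0.8 0 0 0 -1; 0 0 -0.8 0 0 0 -1; 0 0 -0.5 0 0 0 -1; 0 0 0 0 0 0 -1")

```text
time_s: 22.6
tcp_pos: [0.4737, -0.363, 0.165]
ee_rot: [[-0.378, -0.643, 0.666], [-0.326, 0.766, 0.554], [-0.866, -0.008, -0.499]]
wrist_force: [-0.3, 0.1, 0.6]
gripper_width: 1.0
gripper_force: 0.0
```

```bash
python3 tilt.py
python3 - <<'E'
from h import *
im,d=r.capture('scene');cv2.imwrite('pics/fin.png',im[...,::-1]);s=r.sense();print(s['time_s'],s['tcp_pos'],s['wrist_force'])
E
```

```text
371 face dist 0.030692718401740555 tilt deg 0.3044333036471817 cos 0.9999690601218978
amber z [0.07304647 0.16260031]
22.7 [ 0.47453677 -0.36115552  0.16379209] [-0.01135679  0.07041646 -0.41350128]
```

View pics/fin.png

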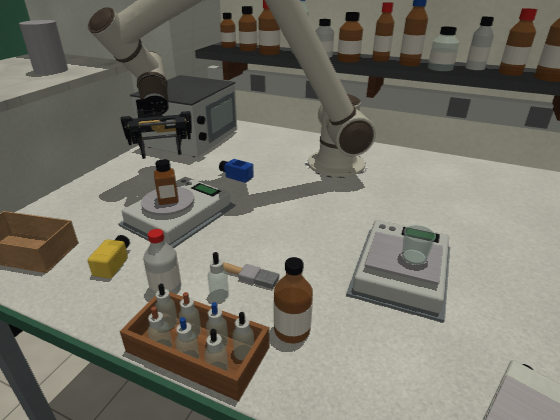

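The bottle stands upright on the round pan at (166,190). The gripper is clear of it and the other things are where they were.

```bash
python3 -c "
from station import r
print(r.finish_job())"
```

```text
the job is handed in; nothing more can be done
None
```

The amber bottle is standing upright, cap up, near the centre of the round pan with a measured lean of about 0.3°; the gripper is clear, nothing else in view had moved, and I handed the job in at about 22.7 s (no verdict came back).

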